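# Find the loose cover and push it open

### The arm

A 6-joint arm with a two-finger parallel gripper is mounted at the origin on a cart in front of the work surface, level with it; the furniture and walls round the work are solid. World frame = base frame: x ahead of the robot, y to its left, z up, the work surface at z = 0. Lengths are in mm, angles in rad, forces in N, time in s.
With the tool pointing down it reaches from about 325 to 850 mm from the base axis. Payload 15.5 kg.
Tool frame: the origin (TCP) lies at the very end of the fingers, on their centre line; the grasp point (between the pads) lies 19 mm behind it (robot.pinch_z is the distance from the TCP to the grasp point, in mm); z points along the fingers, y is the line along which they close (so a half turn about z gives the same grasp; the last joint's range is limited). The gripper opens to 91 mm and grips with 3 to 60 N. Pads are 32 mm wide; open, the fingers measure 118 mm over their backs; the gripper's body (76 mm by 178 mm) begins 60 mm behind the grasp point.
Start: joints at [-1.433, 0.494, 1.345, -0, 1.302, -0.096], TCP at [144.798, -607.997, 213.915] pointing down, gripper open.
Joint ranges: [-2.91, 2.91], [-0.82, 2.16], [0.22, 2.67], [-1.22, 4.37], [0.12, 2.79], [-3.08, 3.08]. Speed limits (rad/s): [1.89, 1.89, 2.57, 3.01, 3.01, 3.01].

### API

Orientations are given as a 3x3 rotation matrix whose columns are the frame's x, y, z axes.
In Python, from station import sensors, grab_frame, robot gives the robot as it stands.
- The arm moves only by the tool arm_command, never from a script. Its argument "targets" is a list of rows, each a list of 3 entries, a list of its own where there are three numbers: the shift along the tool's x, y, z each as a share of 150 mm, from -1 to 1, then the turn, a rotation vector about the tool's x, y, z each as a share of 90 degrees, from -1 to 1, then the gripper's target within -1 to 1 (shut at 1, half-way at 0, fully open at -1). In form: [[[tx, ty, tz], [rx, ry, rz], claw], ...]. A call has 1 to 20 rows; each row shifts and turns the commanded pose from where the row before left it, along the tool's axes as they then stand; what a row does not reach is not made up. A row lasts 1/12 s, in which the tool goes at most 41.7 mm and 7.16 degrees, less where a joint would pass 70% of its speed; a pose out of reach is approached as far as the arm can. A call with a number of a shift or a turn outside -1 to 1 is refused whole. A call with a gripper value outside its range is refused whole. The fingers move at their own pace and stop on an object; "force" is the grip in N (left out, the last holds). Time passes only in rows, so rows that do not move let the fingers close. It gives the time, the measured TCP pose, the force, the opening and the grip force at its end, in the units of the state.
- sensors.get_state(): the state, without advancing time (a new reading comes with each control period).
- grab_frame(name): name is "scene" or "side" or "wrist"; returns a dict with "img" (480x640x3 uint8, red, green, blue), "intrinsics" (3x3 intrinsics, pixels), "k1" (the pictures are not rectified: a ray, as slopes to the right and down, at radius r is drawn at 1 + k1 r^2 times it, then the intrinsics apply), "cam_to_world" (4x4, takes a point from camera to world coordinates); the wrist camera has in their place "mount" (4x4, takes a point from camera to tool coordinates, whose origin is the TCP and whose axes are the flange's). Camera axes: x right, y down, z forward; pixel columns grow to the right and rows downward; lengths in mm; the calibration is good to about 2 mm. A picture is of the moment at which its call begins: read the wrist's pose just before it. There is no depth.
- robot.close_job(): hands the job in; it is judged then, once.
The state is a dict: "time_s": time; "q": joint angles; "qvel": joint speeds; "joint_efforts": joint torques, N m; "tool_pos": TCP position; "ee_rot": TCP orientation; "force": force on the tool from outside, world axes, zero at the start; "ft_torque": the same for the moment, N m; "opening": opening from 0.0 (shut) to 1.0 (fully open); "finger_force": force on a finger pad.
Only numpy, scipy, OpenCV 4.12 (cv2) and the standard library are available. Lean on these libraries where they do the work, as an engineer would, in place of code of your own. Each camera call takes 0.05 s, during which the arm holds its last target. There are 200 camera calls.

### The job

One of the four identical metal covers in the top of the grey connection unit is loose on its pivot, the other three are fixed. Press the covers one after another near an end until you find the one that rocks, then push its raised end over with the fingers until the cover stands upright on edge, and leave it standing open. Nothing needs gripping: only press and push, and do not shift or lift the clamp, the label roll or the black tape.

Things in the scene. Friction and masses are not known exactly. Their poses are not given: they have to be found in the camera images.
- unit: grey connection unit, fixed; origin at bench level below the middle of the row of 4 covers; x away from the robot, y along the row to the left, z up. 170 mm in x, y from -165 to +240 mm, top 91 mm above the bench. Covers 78 mm apart in y, each flush over a well 134 x 70 mm, 76 mm deep; solid rims (18 mm at the covers' ends, 8 mm between). The +y end of the top is plain deck with a clamp on it
- cover_place_1 (a point): middle of the upper face of the cover in place 1 of 4 (1 is at the unit's -y end): flat, smooth and slippery bare-metal plate, 130 mm along the unit's x, 66 mm along y, 6 mm thick, flush with the unit's top. The point is fixed to the unit and does not turn with the cover; axes as the unit's
- cover_place_2 (a point): middle of the upper face of the cover in place 2 of 4 (1 is at the unit's -y end): flat, smooth and slippery bare-metal plate, 130 mm along the unit's x, 66 mm along y, 6 mm thick, flush with the unit's top. The point is fixed to the unit and does not turn with the cover; axes as the unit's
- cover_place_3 (a point): middle of the upper face of the cover in place 3 of 4 (1 is at the unit's -y end): flat, smooth and slippery bare-metal plate, 130 mm along the unit's x, 66 mm along y, 6 mm thick, flush with the unit's top. The point is fixed to the unit and does not turn with the cover; axes as the unit's
- cover_place_4 (a point): middle of the upper face of the cover in place 4 of 4 (1 is at the unit's -y end): flat, smooth and slippery bare-metal plate, 130 mm along the unit's x, 66 mm along y, 6 mm thick, flush with the unit's top. The point is fixed to the unit and does not turn with the cover; axes as the unit's
- loose_cover (a joint): tilt of the one loose cover (its place is unknown and varies), rad; 0 level, stops at +-1.5. It pivots both ways on a pin along y at mid-length, 3 mm under its face; positive: far end down, near end (robot side) up. About 2 N at 25 to 45 mm from the pin turns it; pressed in the middle it stays. Balanced; friction holds it where left. The other 3 covers never move
- clamp_mid (a point): centre of a white nylon clamp, 33 x 24 x 24 mm, loose on the plain deck at the unit's +y end: bystander
- labels_mid (a point): centre of a roll of white labels, 56 mm across, 25 mm high, loose on the bench behind the unit: bystander
- black_tape_mid (a point): centre of a roll of black tape, 57 mm across, 19 mm high, loose on the bench behind the unit: bystander

How it is judged (in metres and radians):
On the way:
1. the loose cover has been found: pressed until it rocks (tilted over 0.15 rad, either way) ((value of joint loose_cover above 0.15 rad or value of joint loose_cover below -0.15 rad)), for 0.1 s.
At the end, for the whole second after the job is handed in: the loose cover stands upright and still, tilted more than 1.2 rad (of 1.5) either way, and the clamp, label roll and black tape are within 20 mm of where they were ((value of joint loose_cover above 1.2 rad or value of joint loose_cover below -1.2 rad) and velocity of joint loose_cover between -0.1 and 0.1 rad/s and distance of each of clamp_mid, labels_mid, black_tape_mid from where it was at the start of the episode below 0.02 m); the robot touches nothing.
It fails at once if the clamp is shifted or lifted by more than 20 mm (distance of clamp_mid from where it was at the start of the episode above 0.02 m).
It fails at once if the label roll is shifted or lifted by more than 20 mm (distance of labels_mid from where it was at the start of the episode above 0.02 m).
It fails at once if the black tape is shifted or lifted by more than 20 mm (distance of black_tape_mid from where it was at the start of the episode above 0.02 m).
It also fails if it takes over 51 s, if anything falls off the work surface, if the arm or the gripper's body presses on something with over 40 N, if the wrist force passes 120 N, or if a joint passes its speed limit or range.

## Working session

There is one attempt and no reset: what is moved stays moved. The work goes in short steps, Python scripts to look and compute and a tool call to move; the robot and the scene stay as the last step left them, time stands still between calls to the robot, and variables do not carry over. Pictures are saved under pics/ and viewed, at most 10 in all, crops included, and the job is handed in when it is done.

Besides the shell and the picture viewer there is one more tool, called after "Request:" by a JSON object that holds its "api" and its "payload", one argument or row to a line. arm_command: Moves the arm, as the interface text tells. Shift numbers are shares of 150 mm and turn numbers shares of 90 degrees, none past 1 either way. Its arguments: {"type":"object","properties":{"targets":{"type":"array","items":{"type":"array"}},"force":{"type":"number"}},"required":["targets"]}

```bash
mkdir -p pics; cat > h.py <<'E'
import numpy as np, cv2
from station import sensors, grab_frame, robot
def ray(f,uv,T=None):
    T=f["cam_to_world"] if T is None else T
    T=np.array(T);K=np.array(f["intrinsics"])
    d=np.linalg.inv(K)@np.array([uv[0],uv[1],1.]);s=d[:2].copy();u=s.copy()
    for _ in range(20):u=s/(1+f["k1"]*(u@u))
    return T[:3,3],T[:3,:3]@np.array([u[0],u[1],1])
def onplane(f,uv,z,T=None):
    o,d=ray(f,uv,T);return o+d*(z-o[2])/d[2]
E
python3 - <<'E'
from h import *
import pickle
s=sensors.get_state();print(s["tool_pos"],s["ee_rot"],s["force"])
fs={}
for n in("scene","side"):
    f=fs[n]=grab_frame(n);print(n,f["intrinsics"],f["k1"],f["cam_to_world"]);cv2.imwrite(f"pics/{n}0.png",f["img"][:,:,::-1])
pickle.dump(fs,open("f0.pkl","wb"))
E
```

```text
[ 144.76103528 -607.62443473  213.34784971] [[ 9.72794251e-01  2.31670713e-01 -1.63323569e-04]
 [ 2.31670743e-01 -9.72793543e-01  1.17904757e-03]
 [ 1.14270677e-04 -1.18480799e-03 -9.99999292e-01]] [-0.35044136 -0.56757742 -0.5730343 ]
scene [[530.89467612   0.         316.6614892 ]
 [  0.         530.89467612 243.21688947]
 [  0.           0.           1.        ]] -0.06313596825852322 [[-7.59092824e-01 -5.06448237e-01  4.09008885e-01  2.66394755e+02]
 [-6.50950249e-01  5.84282039e-01 -4.84642418e-01  6.89479261e+02]
 [ 6.46975287e-03 -6.34133017e-01 -7.73196909e-01  7.35570258e+02]
 [ 0.00000000e+00  0.00000000e+00  0.00000000e+00  1.00000000e+00]]
side [[525.32948361   0.         327.16182524]
 [  0.         525.32948361 235.56785093]
 [  0.           0.           1.        ]] -0.14745561742924254 [[-9.99447878e-01  1.33746285e-02 -3.04147813e-02  6.36725628e+02]
 [ 3.23820349e-02  5.97065033e-01 -8.01538988e-01  1.03268113e+03]
 [ 7.43931620e-03 -8.02081333e-01 -5.97168478e-01  6.57676755e+02]
 [ 0.00000000e+00  0.00000000e+00  0.00000000e+00  1.00000000e+00]]
```

View pics/scene0.png

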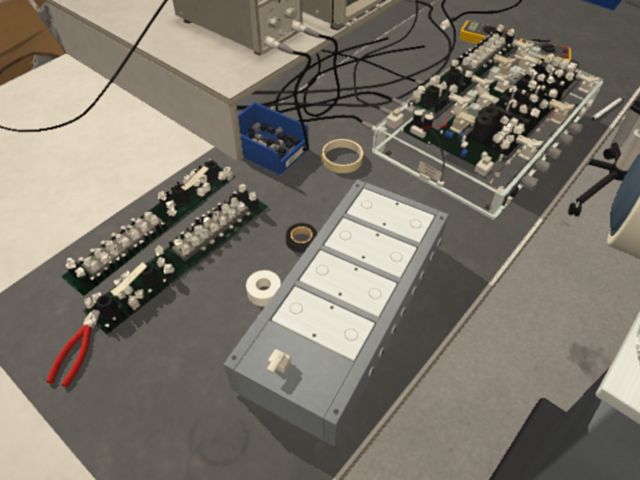

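View pics/side0.png

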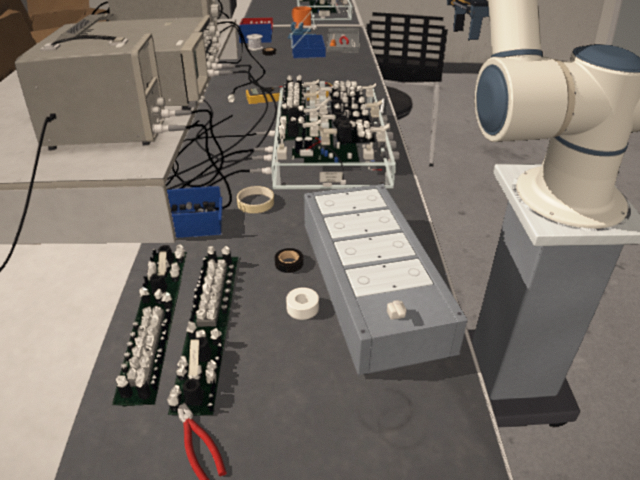

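The scene view shows four white covers at about (390,215), (371,247), (348,281) and (324,322). The clamp is at (279,361), the label roll at (263,288) and the tape at (300,237). The side view agrees. Next I'll measure the covers.

```bash
python3 - <<'E'
from h import *
import pickle
fs=pickle.load(open("f0.pkl","rb"))
for n,box in(("scene",(260,180,450,370)),("side",(305,180,440,300))):
    f=fs[n];im=f["img"];m=((im.min(2)>175)*255).astype(np.uint8)
    k=np.zeros_like(m);x0,y0,x1,y1=box;k[y0:y1,x0:x1]=m[y0:y1,x0:x1]
    P=[]
    for c in cv2.findContours(k,cv2.RETR_EXTERNAL,cv2.CHAIN_APPROX_NONE)[0]:
        if cv2.contourArea(c)<600:continue
        w=np.array([onplane(f,p[0],91)[:2] for p in c],np.float32)
        r=cv2.minAreaRect(w);b=cv2.boxPoints(r)
        print(n,np.round(r[0]),np.round(r[1]),round(r[2],1));P.append(r[0])
    P=np.array(P);P=P[P[:,1].argsort()]
    d=P[-1]-P[0];print("mid",P.mean(0),"len",np.linalg.norm(d),"yaw",np.degrees(np.arctan2(-d[0],d[1])))
print([np.round(onplane(fs["scene"],p,z)) for p,z in(((279,359),103),((263,285),20),((300,235),15))])
E
```

```text
scene [509. 388.] [128.  65.] 11.7
scene [525. 311.] [129.  65.] 11.8
scene [541. 235.] [129.  65.] 11.8
scene [556. 159.] [128.  66.] 11.8
mid [532.76803589 273.26266861] len 233.39874242228177 yaw 11.72660024505049
side [511. 387.] [130.  66.] 11.8
side [527. 310.] [130.  66.] 11.9
side [543. 234.] [130.  66.] 11.8
side [559. 157.] [131.  66.] 12.0
mid [535.04608154 272.04901886] len 234.39477343057638 yaw 11.655835484256055
[array([511., 474., 103.]), array([654., 366.,  20.]), array([682., 243.,  15.])]
```

Request:
{"api": "arm_command", "payload": {
  "targets": [
    [[0,0,0],[0,0,0.018],1],
    [[0.15,-0.165,0],[0,0,0],1],
    [[0.15,-0.165,0],[0,0,0],1],
    [[0.15,-0.165,0],[0,0,0],1],
    [[0.15,-0.165,0],[0,0,0],1],
    [[0.15,-0.165,0],[0,0,0],1],
    [[0.15,-0.165,0],[0,0,0],1],
    [[0.15,-0.165,0],[0,0,0],1],
    [[0.15,-0.165,0],[0,0,0],1],
    [[0.15,-0.165,0],[0,0,0],1],
    [[0.15,-0.165,0],[0,0,0],1],
    [[0.15,-0.165,0],[0,0,0],1],
    [[0.15,-0.165,0],[0,0,0],1],
    [[0.15,-0.165,0],[0,0,0],1],
    [[0.15,-0.165,0],[0,0,0],1],
    [[0.15,-0.165,0],[0,0,0],1],
    [[0.15,-0.165,0],[0,0,0],1],
    [[0.15,-0.165,0],[0,0,0],1],
    [[0.15,-0.165,0],[0,0,0],1],
    [[0,0,0],[0,0,0],1]
  ],
  "force": 20
}}

```text
time_s: 1.77
tool_pos: [452.4, -85.2, 213.9]
ee_rot: [[0.978, 0.207, 0.001], [0.207, -0.978, 0.001], [0.001, -0.001, -1.0]]
force: [-0.7, -0.6, -0.0]
opening: 0.005
finger_force: 0.0
```

Request:
{"api": "arm_command", "payload": {
  "targets": [
    [[0.165,-0.18,0],[0,0,0],1],
    [[0.165,-0.18,0],[0,0,0],1],
    [[0.165,-0.18,0],[0,0,0],1],
    [[0.165,-0.18,0],[0,0,0],1],
    [[0.165,-0.18,0],[0,0,0],1],
    [[0.165,-0.18,0],[0,0,0],1],
    [[0.165,-0.18,0],[0,0,0],1],
    [[0.165,-0.18,0],[0,0,0],1],
    [[0,0,0.18],[0,0,0],1],
    [[0,0,0.18],[0,0,0],1],
    [[0,0,0.18],[0,0,0],1],
    [[0,0,0.18],[0,0,0],1],
    [[0,0,0],[0,0,0],1],
    [[0,0,0],[0,0,0],1]
  ]
}}

```text
time_s: 2.93
tool_pos: [599.3, 162.3, 105.2]
ee_rot: [[0.979, 0.204, -0.003], [0.204, -0.979, -0.0], [-0.003, -0.0, -1.0]]
force: [-0.1, -0.1, 0.7]
opening: 0.003
finger_force: 0.0
```

```bash
python3 - <<'E'
from h import *
s=sensors.get_state();print(s["tool_pos"],s["force"])
a=grab_frame("side")["img"][:,:,::-1];b=grab_frame("wrist")["img"][:,:,::-1]
cv2.imwrite("pics/c1.png",np.hstack([cv2.resize(a[150:400,250:550],(400,333)),cv2.resize(b,(400,333))]))
E
```

```text
[599.29675547 162.28199347 105.17878814] [-0.05118681 -0.06972259  0.68616589]
```

View pics/c1.png

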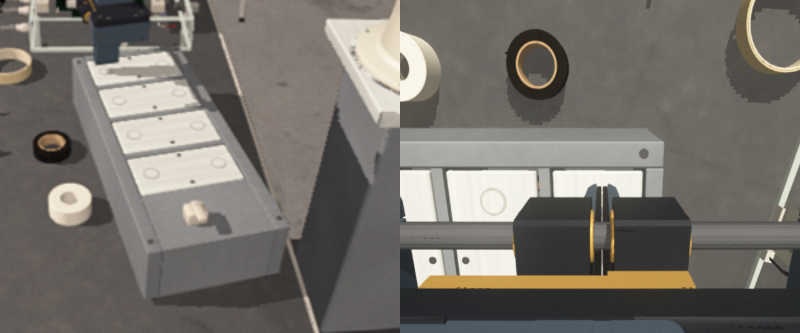

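The fingers are above cover 1's far end, at about (125,50) in the side half of the picture. Now I'll press gently.

Request:
{"api": "arm_command", "payload": {
  "targets": [
    [[0,0,0.04],[0,0,0],1],
    [[0,0,0.03],[0,0,0],1],
    [[0,0,0.01],[0,0,0],1],
    [[0,0,0.01],[0,0,0],1],
    [[0,0,0.01],[0,0,0],1],
    [[0,0,0],[0,0,0],1]
  ]
}}

```text
time_s: 3.53
tool_pos: [600.2, 162.7, 91.3]
ee_rot: [[0.979, 0.204, 0.0], [0.204, -0.979, 0.0], [0.0, 0.0, -1.0]]
force: [-1.3, -0.2, 6.3]
opening: 0.003
finger_force: 2.9
```

Request:
{"api": "arm_command", "payload": {
  "targets": [
    [[0,0,0.01],[0,0,0],1],
    [[0,0,0.01],[0,0,0],1],
    [[0,0,0],[0,0,0],1]
  ]
}}

```text
time_s: 3.78
tool_pos: [600.3, 162.7, 91.2]
ee_rot: [[0.979, 0.204, 0.002], [0.204, -0.979, 0.0], [0.002, 0.0, -1.0]]
force: [-17.6, -3.2, 51.4]
opening: 0.01
finger_force: 25.6
```

Cover 1 is fixed. On to cover 2.

Request:
{"api": "arm_command", "payload": {
  "targets": [
    [[0,0,-0.12],[0,0,0],1],
    [[0,-0.13,0],[0,0,0],1],
    [[0,-0.13,0],[0,0,0],1],
    [[0,-0.13,0],[0,0,0],1],
    [[0,-0.13,0],[0,0,0],1],
    [[0,0,0],[0,0,0],1],
    [[0,0,0.05],[0,0,0],1],
    [[0,0,0.04],[0,0,0],1],
    [[0,0,0.01],[0,0,0],1],
    [[0,0,0.005],[0,0,0],1],
    [[0,0,0],[0,0,0],1]
  ]
}}

```text
time_s: 4.7
tool_pos: [584.2, 238.3, 89.8]
ee_rot: [[0.979, 0.203, -0.001], [0.203, -0.979, -0.0], [-0.001, 0.0, -1.0]]
force: [-0.4, -0.6, -0.4]
opening: 0.003
finger_force: 0.0
```

Request:
{"api": "arm_command", "payload": {
  "targets": [
    [[0,0,0.01],[0,0,0],1],
    [[0,0,0.01],[0,0,0],1],
    [[0,0,0],[0,0,0],1]
  ]
}}

```text
time_s: 4.95
tool_pos: [584.3, 238.8, 87.1]
ee_rot: [[0.979, 0.204, 0.0], [0.204, -0.979, -0.0], [0.0, 0.0, -1.0]]
force: [0.6, -0.2, 1.3]
opening: 0.004
finger_force: 0.5
```

Cover 2 gives way with only about 1 N, so it is the loose one. Next I'll press it 30 mm further down.

Request:
{"api": "arm_command", "payload": {
  "targets": [
    [[0,0,0.03],[0,0,0],1],
    [[0,0,0.03],[0,0,0],1],
    [[0,0,0.03],[0,0,0],1],
    [[0,0,0.03],[0,0,0],1],
    [[0,0,0.03],[0,0,0],1],
    [[0,0,0.03],[0,0,0],1],
    [[0,0,0],[0,0,0],1]
  ]
}}

```text
time_s: 5.53
tool_pos: [583.7, 238.9, 59.0]
ee_rot: [[0.979, 0.204, -0.001], [0.204, -0.979, -0.0], [-0.001, 0.0, -1.0]]
force: [0.4, 0.4, 0.8]
opening: 0.01
finger_force: 0.3
```

```bash
python3 - <<'E'
from h import *
a=grab_frame("side")["img"][:,:,::-1];b=grab_frame("scene")["img"][:,:,::-1]
cv2.imwrite("pics/c2.png",np.hstack([cv2.resize(a[130:330,260:500],(400,333)),cv2.resize(b[130:330,240:480],(400,333))]))
E
```

```text
(no output)
```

View pics/c2.png

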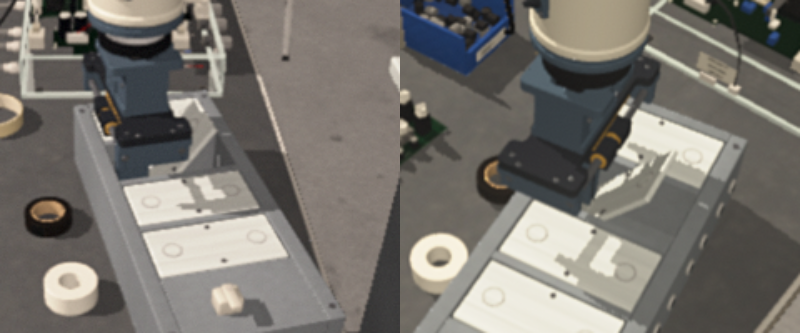

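The cover is tilted about 0.8 rad, with its near end up (scene half, around (655,170)). I'll lift clear, go round to the near side and come down there.

Request:
{"api": "arm_command", "payload": {
  "targets": [
    [[0,0,-0.15],[0,0,0],1],
    [[0,0,-0.21],[0,0,0],1],
    [[0,0,-0.21],[0,0,0],1],
    [[0,0,-0.21],[0,0,0],1],
    [[0,0,0],[0,0,0],1],
    [[-0.22,0,0],[0,0,0],1],
    [[-0.22,0,0],[0,0,0],1],
    [[-0.22,0,0],[0,0,0],1],
    [[-0.22,0,0],[0,0,0],1],
    [[0,0,0],[0,0,0],1],
    [[0,0,0.15],[0,0,0],1],
    [[0,0,0.15],[0,0,0],1],
    [[0,0,0.1],[0,0,0],1],
    [[0,0,0],[0,0,0],1]
  ]
}}

```text
time_s: 6.8
tool_pos: [453.5, 211.6, 114.9]
ee_rot: [[0.979, 0.204, -0.004], [0.204, -0.979, -0.001], [-0.004, 0.0, -1.0]]
force: [-1.7, -0.6, -0.3]
opening: 0.007
finger_force: 0.0
```

Request:
{"api": "arm_command", "payload": {
  "targets": [
    [[0.06,0,0],[0,0,0],1],
    [[0.06,0,0],[0,0,0],1],
    [[0.05,0,0],[0,0,0],1],
    [[0.05,0,0],[0,0,0],1],
    [[0.04,0,0],[0,0,0],1],
    [[0.04,0,0],[0,0,0],1],
    [[0.04,0,0],[0,0,0],1],
    [[0.03,0,0],[0,0,0],1],
    [[0.02,0,0],[0,0,0],1],
    [[0.02,0,0],[0,0,0],1],
    [[0.01,0,0],[0,0,0],1],
    [[0,0,0],[0,0,0],1]
  ]
}}

```text
time_s: 7.8
tool_pos: [516.9, 225.0, 117.2]
ee_rot: [[0.979, 0.204, 0.0], [0.204, -0.979, 0.0], [0.0, -0.0, -1.0]]
force: [-0.2, -0.5, -0.2]
opening: 0.007
finger_force: 0.0
```

```bash
python3 - <<'E'
from h import *
a=grab_frame("side")["img"][:,:,::-1];b=grab_frame("scene")["img"][:,:,::-1]
cv2.imwrite("pics/c3.png",np.hstack([cv2.resize(a[130:330,260:500],(400,333)),cv2.resize(b[130:330,240:480],(400,333))]))
E
```

```text
(no output)
```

View pics/c3.png

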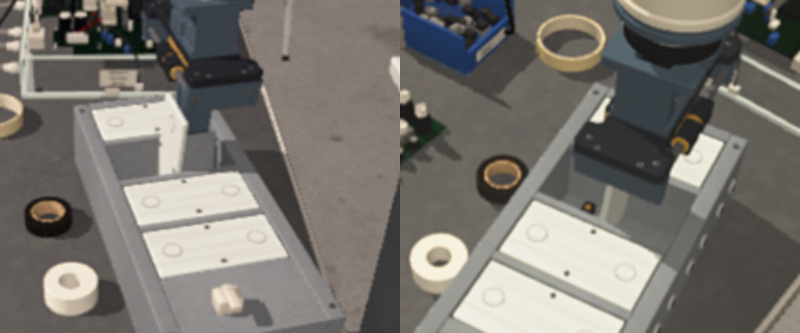

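The cover is almost vertical (side half, around (172,135)). I'll nudge it 3 mm more, then back straight off.

Request:
{"api": "arm_command", "payload": {
  "targets": [
    [[0.01,0,0],[0,0,0],1],
    [[0.01,0,0],[0,0,0],1],
    [[0,0,0],[0,0,0],1]
  ]
}}

```text
time_s: 8.15
tool_pos: [517.5, 225.1, 116.9]
ee_rot: [[0.979, 0.204, -0.004], [0.204, -0.979, -0.001], [-0.004, 0.0, -1.0]]
force: [-11.2, -1.7, 7.1]
opening: 0.002
finger_force: 5.6
```

Request:
{"api": "arm_command", "payload": {
  "targets": [
    [[-0.03,0,0],[0,0,0],1],
    [[-0.1,0,0],[0,0,0],1],
    [[-0.2,0,0],[0,0,0],1],
    [[-0.2,0,0],[0,0,0],1],
    [[0,0,-0.2],[0,0,0],1],
    [[0,0,-0.2],[0,0,0],1],
    [[0,0,-0.2],[0,0,0],1],
    [[0,0,0],[0,0,0],1],
    [[0,0,0],[0,0,0],1]
  ]
}}

```text
time_s: 8.9
tool_pos: [442.7, 209.6, 208.8]
ee_rot: [[0.979, 0.204, 0.004], [0.204, -0.979, 0.001], [0.004, -0.0, -1.0]]
force: [-0.1, -0.0, -0.3]
opening: 0.008
finger_force: 0.0
```

```bash
python3 - <<'E'
from h import *
a=grab_frame("side")["img"][:,:,::-1];b=grab_frame("scene")["img"][:,:,::-1]
cv2.imwrite("pics/c4.png",np.hstack([cv2.resize(a[130:330,260:500],(400,333)),cv2.resize(b[130:330,240:480],(400,333))]))
E
```

```text
(no output)
```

View pics/c4.png

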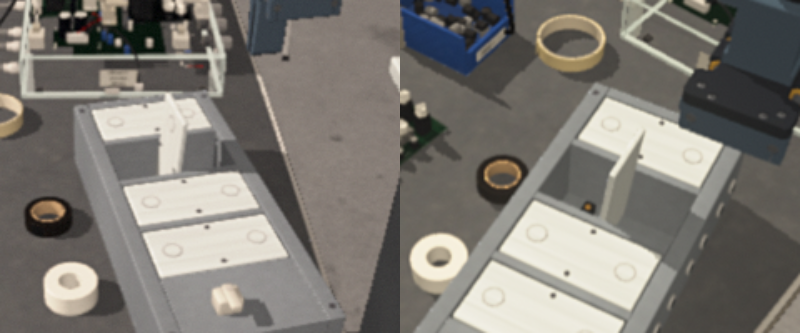

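The push ended at the stop with 11 N. Cover 2 now stands upright (scene half, around (622,180)), the robot is clear, and the clamp, label roll and tape haven't moved.

```bash
python3 -c "
from station import robot
print(robot.close_job())"
```

```text
the job is handed in; nothing more can be done
None
```

The loose cover was the one in place 2; I pushed it to its stop, left it standing upright, and handed the job in about 9 s into the 51 s allowed, with the clamp, label roll and tape not visibly moved (no verdict was returned).

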